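# Tip the slide carton down and shut the accessory case

### The job

The blue accessory case cannot be closed because the small carton of slides was stood on end in its long bay. Push against the upper part of the carton with your fingertips so that it tips over towards the empty end of the bay and lies flat on its broad side, then flip the open lid over by pushing on its outside until the case is fully shut. Only push: do not grip or lift anything, do not upset the oil bottle inside the case, and leave the things standing on the bench beside it where they are.

Things in the scene. Friction and masses are not known exactly. Their poses are not given: they have to be found in the camera images.
- acc_case: Blue plastic storage case, 176 x 246 mm, 78 mm high shut, fixed. Origin: centre of its underside. Its x points from the front (catches) to the hinge side, y along its length. The hinge side is to the robot's left: its x about along world +y, its y about along world -x (towards the robot). Inner floor z = 4 mm, walls 4 mm, rim z = 58 mm; inside x -84 to 84, y -119 to 119 mm.
- long_bay (a point): Middle of the floor of the long bay, at x = -32, y = 0, z = 4 mm in the case frame, axes as the case. The bay is 103 mm wide (x -84 to 19) and 238 mm long; the carton stands at its +y end, its -y end is empty. A fixed grey partition, 3 mm thick, top 44 mm above the bench, bounds it at x = 20 mm; beyond it lies the narrow bay with oil bottle and forceps.
- lid_hinge (a point): Middle of the lid's hinge line, at x = 88, y = 0, z = 58 mm in the case frame; the line runs along the case's y. The lid is a hollow shell of 176 x 246 mm, 20 mm deep, 0.3 kg, its outside closed. Shut, it covers x -88 to 88, z 58 to 78 mm (71 mm free above the inner floor); upright (1.57 rad) it covers x 88 to 108, z 58 to 234 mm.
- case_lid (a joint): Angle of the case's lid, rad: 0 shut, 1.75 fully open (leaning a little back from upright, away from the case). Friction lets it stand anywhere from about 1.15 to 1.65; pushed below about 1.1 it falls shut by itself if nothing is in its way.
- lid_front_edge (a point): Middle of the lid's free long edge on its outer side: with the lid shut at x = -88, y = 0, z = 78 mm in the case frame; with the lid open it is the top edge, on the side away from the case.
- slides_carton: White and blue carton of slides, 66 x 121 x 75 mm (own x, y, z), about 0.14 to 0.24 kg, loose. At first it stands on end: its y (121 mm) up, x (66 mm) along the case's -y, z along the case's -x; top 125 mm above the bench. Origin: centre of a 66 x 121 mm face. Lying as wanted, its x axis points down and its top is 70 mm above the bench, just under the shut lid.
- carton_centre (a point): Centre of the carton.
- oil_bottle: Small brown bottle with black cap, 29 mm across, 61 mm high, standing in the narrow bay of the case; origin at the centre of its foot, z up.
- forceps: Steel forceps, 23 x 130 x 9 mm, lying along the narrow bay of the case; origin at the centre of the underside.
- specimen_cup: Clear specimen cup with green lid, 62 mm across, 68 mm high, on the bench to the right of the case; origin at the centre of its foot.
- timer: White bench timer, 48 x 66 mm, 52 mm high, on the bench to the right of the case; origin at the centre of its foot.
- violet_bottle: Violet stain bottle with pointed cap, 37 mm across, 93 mm high, on the bench to the right of the case; origin at the centre of its foot.
Things that resemble listed ones, but are neither listed nor needed, are in the scene too. What is shaped like the slides_carton but black or green is not meant.

How it is judged:
By the outcome, as a careful person would: the job done as asked, in the order asked, and still so for the second after the job is handed in, with the robot touching nothing.
It also fails if it takes over 45 s, if anything falls off the work surface, if the arm or the gripper's body presses on something with over 40 N, if the wrist force passes 120 N, or if a joint passes its speed limit or range.

### The arm

A 6-joint arm with a two-finger parallel gripper is mounted at the origin on a cart in front of the work surface, level with it; the furniture and walls round the work are solid. World frame = base frame: x ahead of the robot, y to its left, z up, the work surface at z = 0. Lengths are in mm, angles in rad, forces in N, time in s.
With the tool pointing down it reaches from about 275 to 750 mm from the base axis. Payload 10.2 kg.
Tool frame: the origin (TCP) lies at the very end of the fingers, on their centre line; the grasp point (between the pads) lies 19 mm behind it; z points along the fingers, y is the line along which they close (so a half turn about z gives the same grasp; the last joint's range is limited). The gripper opens to 85 mm and grips with 20 to 120 N. Pads are 22 mm wide; open, the fingers measure 114 mm over their backs; the gripper's body (76 mm by 85 mm) begins 54 mm behind the grasp point. The pads swing forward as they close: fully open they stand 13 mm farther back than shut.
Start: joints at [1.015, 0.313, 1.498, -0, 1.331, -0.223], TCP at [171.525, 496.196, 231.294] pointing down, gripper open.
Joint ranges: [-2.94, 2.94], [-0.97, 2.17], [0.19, 2.56], [-1.23, 4.37], [0.02, 3.11], [-2.88, 2.88]. Speed limits (rad/s): [2.39, 2.39, 3.01, 3.14, 3.14, 3.14].

### API

Orientations are given as a unit quaternion [w, x, y, z].
In Python, from rig import * gives the robot as it stands. The module is installed in compiled form; this text tells all that it offers.
- The arm moves only by the shell command python3 -m crank 'ROWS' [FORCE]. ROWS is JSON, a list that holds one entry, the list of rows, each a list of 7 numbers: the shift along the tool's x, y, z in units of 25 mm (1.0 is 25 mm), then the turn, a rotation vector about the tool's x, y, z in units of 8 degrees (1.0 is 8 degrees), then the finger opening in mm, from 0 to 85.4. A call has exactly 8 rows; each row shifts and turns the commanded pose from where the row before left it, along the tool's axes as they then stand; what a row does not reach is not made up. A row lasts 1/10 s, in which the tool goes at most 50 mm and 8.59 degrees, less where a joint would pass 70% of its speed; a pose out of reach is approached as far as the arm can. A call is refused whole if a number of a shift passes 1 or a number of a turn 1, either way. A call with a gripper value outside its range is refused whole. The fingers move at their own pace and stop on an object; FORCE is the grip in N (left out, the last holds). Time passes only in rows, so rows that do not move let the fingers close, or fill a call up. It gives the time, the measured TCP pose, the force, the opening and the grip force at its end, in the units of the state.
- sense(): the state, without advancing time (a new reading comes with each control period).
- capture(name): name is "scene" or "side" or "wrist"; returns the picture (480x640x3 uint8, blue, green, red); there is no depth.
- camera_model(name): a dict with "fx", "fy", "cx", "cy" (pixels), "world_from_camera" (4x4, takes a point from camera to world coordinates); the wrist camera has in their place "T_tool_cam" (4x4, takes a point from camera to tool coordinates, whose origin is the TCP and whose axes are the flange's). Camera axes: x right, y up, looking along -z (the intrinsics and any distortion apply to the point x, -y, -z); pixel columns grow to the right and rows downward; lengths in mm; the calibration is good to about 2 mm. A picture is of the moment at which its call begins: read the wrist's pose just before it. camera_model takes no time and is no camera call.
- finish_job(): hands the job in; it is judged then, once.
The state is a dict: "time_s": time; "joints": joint angles; "dq": joint speeds; "tau": joint torques, N m; "eef_pos": TCP position; "ee_rot": TCP orientation; "force": force on the tool from outside, world axes, zero at the start; "wrist_torque": the same for the moment, N m; "grip_width": opening from 0.0 (shut) to 1.0 (fully open); "grip_force": force on a finger pad.
Only numpy, scipy, OpenCV 4.12 (cv2) and the standard library are available. Lean on these libraries where they do the work, as an engineer would, in place of code of your own. Each camera call takes 0.05 s, during which the arm holds its last target. There are 200 camera calls.

## Working session

There is one attempt and no reset: what is moved stays moved. The work goes in short steps, Python scripts to look and compute and a shell command to move; the robot and the scene stay as the last step left them, time stands still between calls to the robot, and variables do not carry over. Pictures are saved under pics/ and viewed, at most 10 in all, crops included, and the job is handed in when it is done.

```bash
mkdir -p pics; cat > h.py <<'E'
from rig import *
import numpy as np, cv2
def ray(m,u,v):
    d=np.array([(u-m["cx"])/m["fx"],-(v-m["cy"])/m["fy"],-1.]);T=np.array(m["world_from_camera"])
    return T[:3,3],T[:3,:3]@d
def onz(m,u,v,z):
    o,d=ray(m,u,v);return o+d*(z-o[2])/d[2]
def two(m1,p1,m2,p2):
    o1,d1=ray(m1,*p1);o2,d2=ray(m2,*p2)
    s=np.linalg.lstsq(np.c_[d1,-d2],o2-o1,rcond=None)[0]
    a,b=o1+d1*s[0],o2+d2*s[1];return (a+b)/2,np.linalg.norm(a-b)
def proj(m,p):
    T=np.linalg.inv(np.array(m["world_from_camera"]));c=T[:3,:3]@np.array(p)+T[:3,3]
    return m["cx"]+m["fx"]*c[0]/-c[2],m["cy"]-m["fy"]*c[1]/-c[2]
E
python3 - <<'E'
from h import *
s=sense();print(s["time_s"],s["eef_pos"],s["ee_rot"],s["grip_width"],s["force"])
for n in("scene","side"):
    cv2.imwrite(f"pics/{n}0.png",capture(n));m=camera_model(n);print(n,{k:(np.round(v,3).tolist()) for k,v in m.items()})
E
```

```text
0.0 [171.3869425  495.9556055  230.72138942] [-2.63505584e-04  1.65627450e-01  9.86188166e-01 -6.15610655e-04] 0.9991349193509782 [ 0.09069701 -0.52616637  0.46406558]
scene {'fx': 624.803, 'fy': 624.803, 'cx': 314.016, 'cy': 239.799, 'world_from_camera': [[-0.987, 0.137, -0.088, 409.814], [-0.163, -0.8, 0.577, 660.638], [0.009, 0.583, 0.812, 1131.519], [0.0, 0.0, 0.0, 1.0]]}
side {'fx': 435.962, 'fy': 435.962, 'cx': 315.306, 'cy': 245.308, 'world_from_camera': [[0.242, 0.689, -0.683, -46.977], [-0.97, 0.172, -0.169, -231.244], [0.001, 0.704, 0.71, 718.16], [0.0, 0.0, 0.0, 1.0]]}
```

View pics/scene0.png

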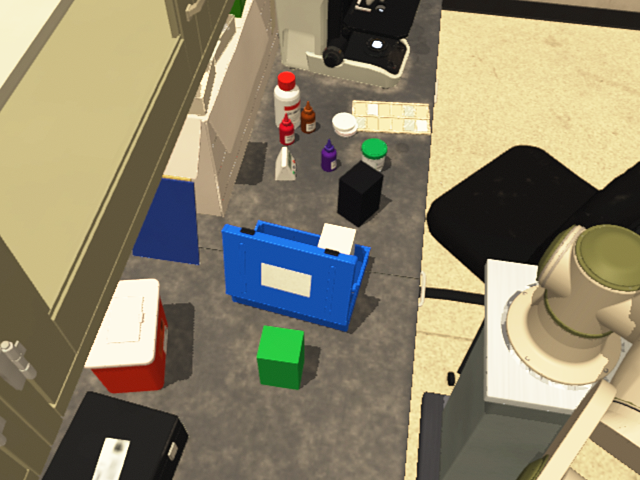

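View pics/side0.png

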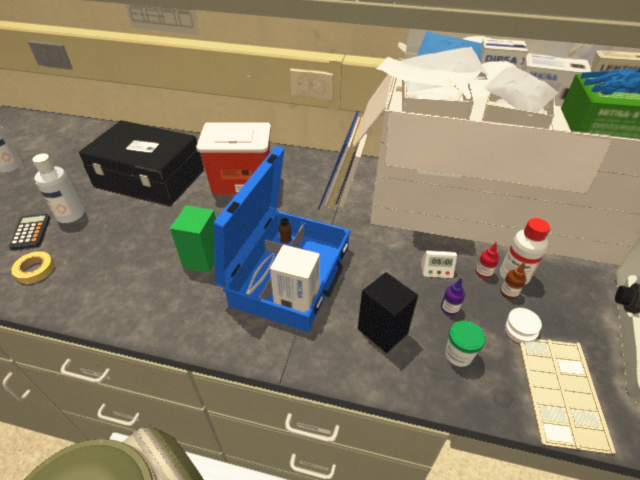

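The side view shows three box-shaped candidates: the white/blue carton inside the case at side (295,280), scene (337,240); a black one at side (387,310); and a green one at side (195,240). The white one in the bay fits. I'll confirm it with an enlarged crop, which will also give the corners.

```bash
python3 - <<'E'
import cv2
a=cv2.imread("pics/side0.png")[145:335,205:425];b=cv2.imread("pics/scene0.png")[210:335,210:385]
cv2.imwrite("pics/c1.png",cv2.resize(a,(690,596),interpolation=cv2.INTER_CUBIC)) 
cv2.imwrite("pics/c2.png",cv2.resize(b,None,fx=4.5,fy=4.5,interpolation=cv2.INTER_CUBIC))
E
```

```text
(no output)
```

View pics/c1.png

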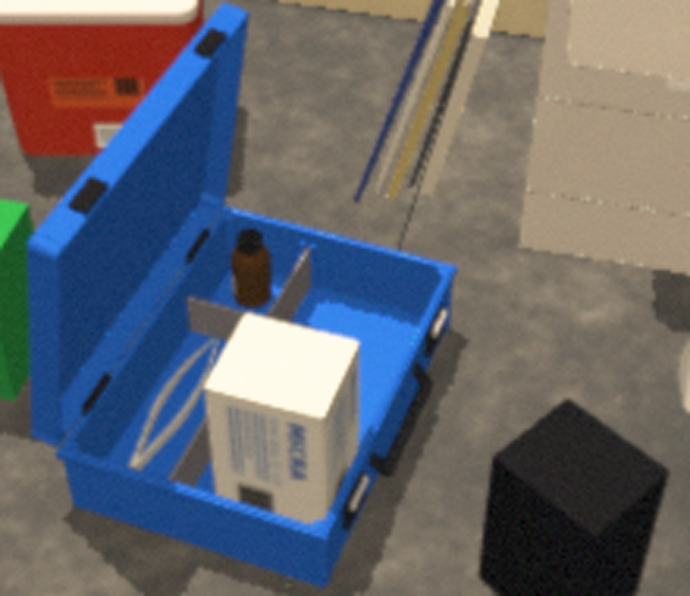

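View pics/c2.png

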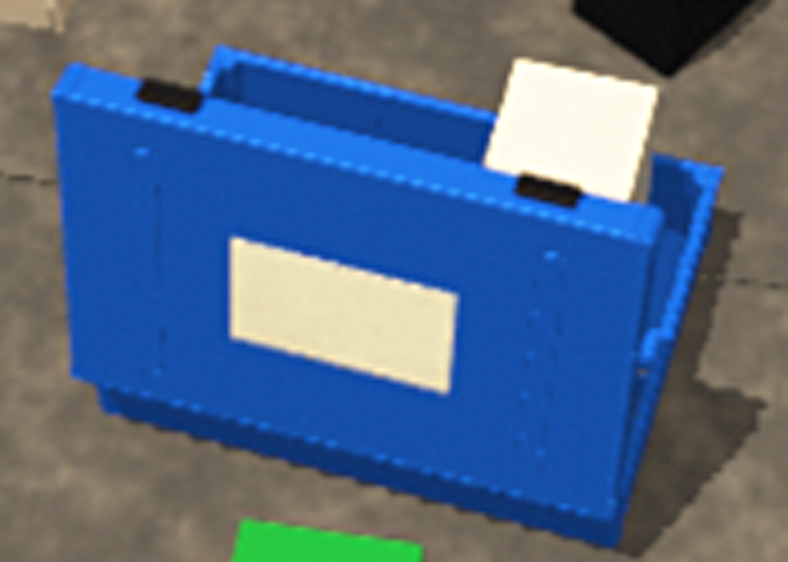

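The crops confirm it: the white carton stands on end at the near end of the long bay. The black and green ones are outside the case. Now to turn the corner pixels into points.

```bash
python3 - <<'E'
from h import *
S,D=camera_model("scene"),camera_model("side")
a=lambda u,v:(205+u/3.136-.3,145+v/3.136-.3)
b=lambda u,v:(210+u/4.5-.4,210+v/4.5-.4)
np.set_printoptions(precision=1,suppress=True)
P={}
for n,p,q in[("carton far-right",(358,342),(513,60)),("carton near-right",(328,415),(657,88)),("rim near-right",(333,532),(722,170)),("rim far-right",(457,268),(220,48)),
 ("lid top outer near/edge",(30,240),(655,243)),("lid top inner? far",(205,5),(55,98)),]:
    print(n,*two(D,a(*p),S,b(*q)))
for n,p,z in[("rim nl",(62,455),58),("rim nr",(333,532),58),("rim fr",(457,268),58),("rim fl",(225,208),58),("ct nl",(207,388),125),("ct nr",(328,415),125),("ct fr",(358,342),125),("ct fl",(243,315),125)]:
    P[n]=onz(D,*a(*p),z);print(n,P[n])
for n,p,z in[("s rim nr",(722,170),58),("s rim fr",(220,48),58),("s ct fr",(513,60),125),("s ct nr",(657,88),125),("base near left",(615,548),0),("base far left",(100,410),0)]:
    P[n]=onz(S,*b(*p),z);print(n,P[n])
I=cv2.imread("pics/side0.png");
for n,p in [("cup",(464,345)),]: print(n,onz(D,*p,60))
print("black top corners",[onz(D,*a(*p),121) for p in[(568,402),(492,458),(668,470),(600,530)]])
print("green top corners",[onz(D,*p,121) for p in[(180,208),(213,212),(207,237),(175,232)]])
E
```

```text
carton far-right [ 506.8 -101.1  121.7] 0.5724118377757313
carton near-right [442.5 -97.3 123.5] 4.274087654109181
rim near-right [ 409.9 -107.    55.9] 7.563368288668964
rim far-right [ 654.8 -136.6   54.4] 2.4835162738826027
lid top outer near/edge [430.3  60.1 234.5] 3.2685593842588534
lid top inner? far [668.9  38.1 237.3] 6.073602998981254
rim nl [427.7  67.5  58. ]
rim nr [ 412.2 -109.2   58. ]
rim fr [ 652.5 -137.7   58. ]
rim fl [674.4  40.3  58. ]
ct nl [446.4 -25.4 125. ]
ct nr [443.5 -98.7 125. ]
ct fr [ 503.5 -101.7  125. ]
ct fl [508.6 -28.1 125. ]
s rim nr [ 407.1 -102.3   58. ]
s rim fr [ 653.1 -132.7   58. ]
s ct fr [506.7 -98.9 125. ]
s ct nr [440.9 -94.3 125. ]
base near left [431.3  70.6   0. ]
base far left [675.7  40.    0. ]
cup [ 412.5 -383.1   60. ]
black top corners [array([ 490., -230.,  121.]), array([ 438.5, -194.3,  121. ]), array([ 453.7, -290.2,  121. ]), array([ 404.1, -258.4,  121. ])]
green top corners [array([565.6, 214.3, 121. ]), array([570.5, 141.8, 121. ]), array([498.1, 123.2, 121. ]), array([495.9, 190.7, 121. ])]
```

```bash
cat >> h.py <<'E'
C=np.array([542,-33.]);YH=np.array([-.993,.118]);XH=np.array([.118,.993])
def case(p):
    d=np.array(p[:2])-C;return np.round([d@XH,d@YH,p[2]],1)
def st():
    from scipy.spatial.transform import Rotation as R
    s=sense();w,x,y,z=s["ee_rot"];M=R.from_quat([x,y,z,w]).as_matrix()
    print("t",round(s["time_s"],2),"case xyz",case(s["eef_pos"]),"toolx deg",np.degrees(np.arctan2(M[1,0],M[0,0])).round(1),"want",np.degrees(np.arctan2(YH[1],YH[0])).round(1),"tz",M[:,2].round(2),"F",np.round(s["force"],1),"w",round(s["grip_width"],2))
E
python3 -m crank '[[[0,0,-1,0,0,-0.76,30],[0,0,-1,0,0,-0.76,30],[0,0,-1,0,0,0,30],[-0.5,-1,0,0,0,0,30],[-0.5,-1,0,0,0,0,30],[-0.5,-1,0,0,0,0,30],[-0.5,-1,0,0,0,0,30],[-0.5,-1,0,0,0,0,30]]]' 40; python3 -c "from h import *; st()"
```

```text
time_s: 0.9
eef_pos: [218.6, 363.4, 306.0]
ee_rot: [-0.0, 0.06, 0.998, -0.0]
force: [0.5, -0.2, -0.6]
grip_width: 0.353
grip_force: 0.0
t 0.9 case xyz [355.5 367.9 306. ] toolx deg 173.1 want 173.2 tz [-0. -0. -1.] F [ 0.5 -0.2 -0.6] w 0.35
```

```bash

python3 -m crank '[[[-0.6,-1,0,0,0,0,30],[-0.6,-1,0,0,0,0,30],[-0.6,-1,0,0,0,0,30],[-0.6,-1,0,0,0,0,30],[-0.6,-1,0,0,0,0,30],[-0.6,-1,0,0,0,0,30],[-0.6,-1,0,0,0,0,30],[-0.6,-1,0,0,0,0,30]]]' >/dev/null
python3 -m crank '[[[-0.5,-1,0,0,0,0,30],[-0.5,-1,0,0,0,0,30],[-0.5,-1,0,0,0,0,30],[-0.5,-1,0,0,0,0,30],[-0.5,-1,0,0,0,0,30],[-0.5,-1,0,0,0,0,30],[-0.5,-1,0,0,0,0,30],[0,-0.8,0,0,0,0,30]]]' >/dev/null; python3 -c "from h import *; st()"
```

```text
t 2.5 case xyz [-40.2 160.9 305.8] toolx deg 173.0 want 173.2 tz [-0.  0. -1.] F [ 0.3  0.7 -0.2] w 0.35
```

```bash

python3 -m crank '[[[-0.2,0,1,0,0,0,30],[-0.2,0,1,0,0,0,30],[-0.2,0,1,0,0,0,30],[-0.2,0,1,0,0,0,30],[-0.2,0,1,0,0,0,30],[0,0,1,0,0,0,30],[0,0,1,0,0,0,30],[0,0,0.9,0,0,0,30]]]' >/dev/null; python3 - <<'E'
from h import *
st();cv2.imwrite("pics/side1.png",cv2.resize(capture("side")[145:335,185:425],None,fx=3,fy=3))
E
```

```text
t 3.3 case xyz [-38.8 136.9 107.5] toolx deg 173.1 want 173.2 tz [-0.  0. -1.] F [-0.3 -1.1  0.2] w 0.35
```

View pics/side1.png

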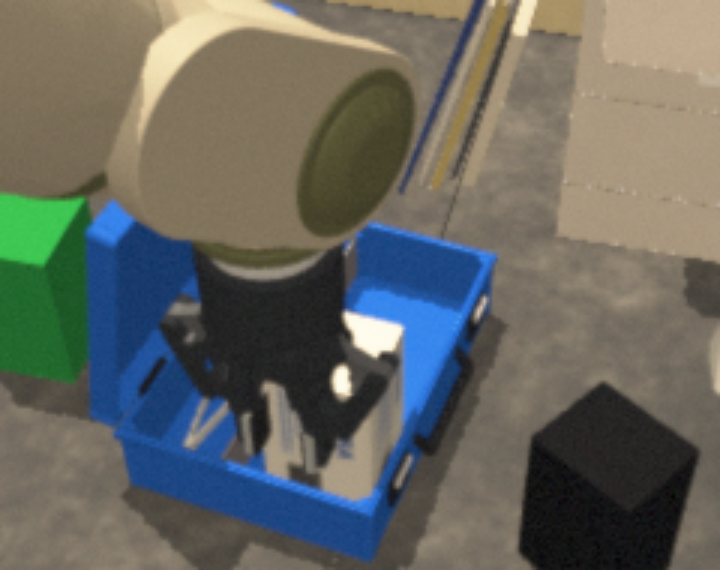

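```bash
python3 - <<'E'
from h import *
D=camera_model("side");p=sense()["eef_pos"];u,v=proj(D,p);print((u-185)*3,(v-145)*3)
for q in[(446.4,-25.4,125),(443.5,-98.7,125),(446,-25,107),(443,-98,107)]:
    u,v=proj(D,q);print((u-185)*3,(v-145)*3)
E
```

```text
282.4277199723416 459.3213329896153
257.16260651336665 370.26426622168424
372.95463408059675 396.0979953853962
258.4368275173572 390.08009076705844
371.89008917994255 415.8946894835881
```

```bash

python3 -m crank '[[[-0.4,0,0,0,0,0,30],[-0.4,0,0,0,0,0,30],[-0.3,0,0,0,0,0,30],[-0.2,0,0,0,0,0,30],[-0.2,0,0,0,0,0,30],[-0.2,0,0,0,0,0,30],[-0.2,0,0,0,0,0,30],[-0.2,0,0,0,0,0,30]]]' >/dev/null; python3 - <<'E'
from h import *
st();cv2.imwrite("pics/side2.png",cv2.resize(capture("side")[145:335,185:425],None,fx=3,fy=3))
E
```

```text
t 4.15 case xyz [-39.   83.6 108.9] toolx deg 173.1 want 173.2 tz [ 0. -0. -1.] F [-0.1 -0.2 -0.4] w 0.35
```

View pics/side2.png

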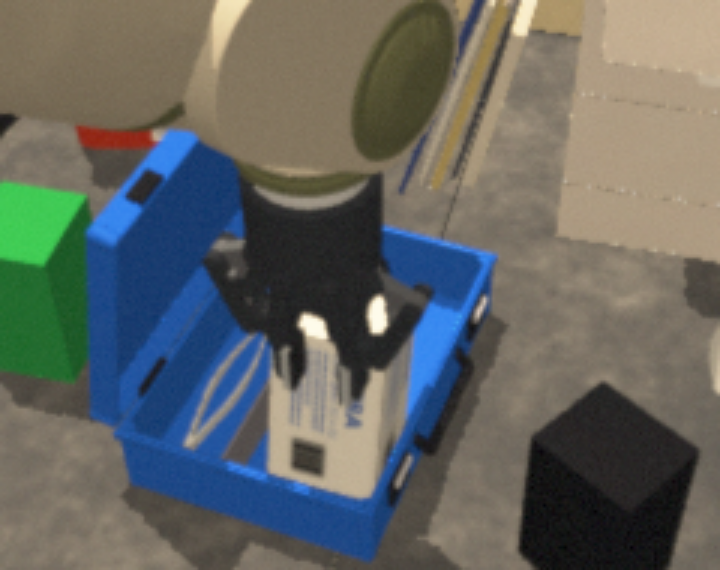

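The picture shows the carton starting to tilt, with its foot still at crop (320,485). I'll keep pushing.

```bash

python3 -m crank '[[[-0.2,0,0,0,0,0,30],[-0.3,0,0,0,0,0,30],[-0.3,0,0,0,0,0,30],[-0.3,0,0,0,0,0,30],[-0.3,0,0,0,0,0,30],[-0.3,0,0,0,0,0,30],[-0.3,0,0,0,0,0,30],[-0.3,0,0,0,0,0,30]]]' >/dev/null; python3 - <<'E'
from h import *
st();cv2.imwrite("pics/side3.png",cv2.resize(capture("side")[145:335,185:425],None,fx=3,fy=3))
E
```

```text
t 5.0 case xyz [-39.1  25.9 108.8] toolx deg 173.1 want 173.2 tz [-0.  0. -1.] F [ 0.8 -0.6  0.8] w 0.35
```

View pics/side3.png

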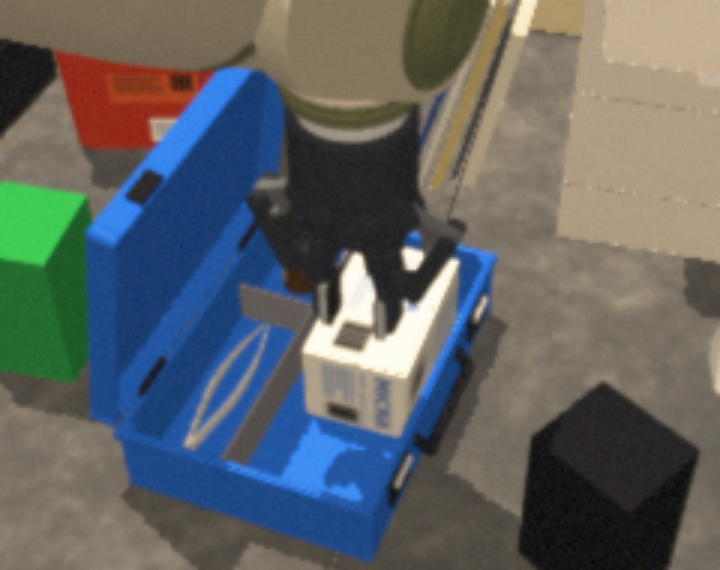

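```bash

python3 -m crank '[[[0.2,0,-1,0,0,0,30],[0,0,-1,0,0,0,30],[0,0,-1,0,0,0,30],[0,0,-1,0,0,0,30],[0,0,-1,0,0,0,30],[0,0,-1,0,0,0,0],[0,0,-1,0,0,0,0],[0,0,-1,0,0,0,0]]]' >/dev/null
python3 -m crank '[[[0,0.9,0,0,0,0,0],[0,1,0,0,0,0,0],[0,1,0,0,0,0,0],[0,1,0,0,0,0,0],[0,1,0,0,0,0,0],[0,1,0,0,0,0,0],[0,1,0,0,0,0,0],[0,0.8,0,0,0,0,0]]]' >/dev/null; python3 - <<'E'
from h import *
st();cv2.imwrite("pics/side4.png",cv2.resize(capture("side")[145:335,185:425],None,fx=3,fy=3,interpolation=cv2.INTER_CUBIC))
E
```

```text
t 6.65 case xyz [154.7  31.3 308.7] toolx deg 173.1 want 173.2 tz [-0.  0. -1.] F [-0.6 -0.5 -0.9] w 0.0
```

View pics/side4.png

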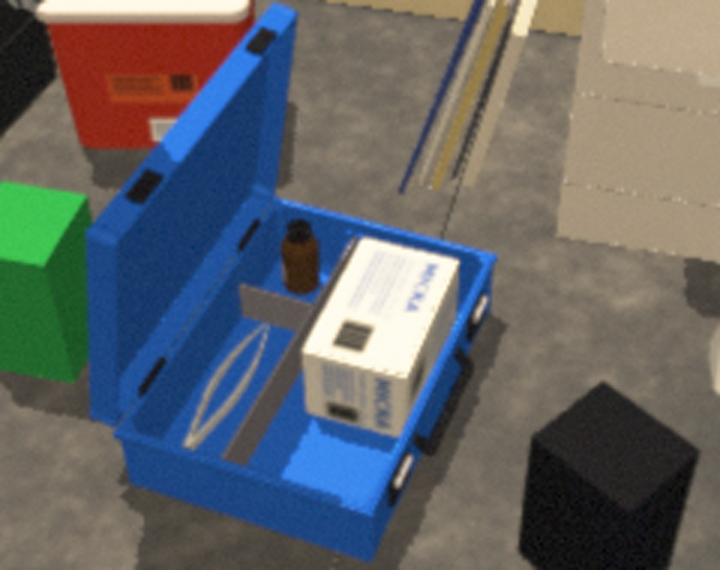

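The carton lies on its broad side, top corners at crop (303,350), (405,378), (459,258) and (358,240), and the bottle still stands. I'll check its height and fit numerically.

```bash
python3 - <<'E'
from h import *
D=camera_model("side")
P=[onz(D,185+u/3-.3,145+v/3-.3,70) for u,v in[(303,350),(405,378),(459,258),(358,240)]]
for p in P:print(case(p))
print([round(np.linalg.norm(P[i]-P[(i+1)%4])) for i in range(4)])
E
```

```text
[ 0.4 24.6 70. ]
[-72.5  23.7  70. ]
[-68.9 -98.2  70. ]
[  6.4 -90.1  70. ]
[73, 122, 76, 115]
```

```bash

python3 -m crank '[[[-0.3,0,0.9,0,0,0,0],[-0.3,0,0.9,0,0,0,0],[-0.3,0,0.9,0,0,0,0],[-0.3,0,0.9,0,0,0,0],[0,0,0.9,0,0,0,0],[0,-0.6,0,0,0,0,0],[0,-0.6,0,0,0,0,0],[0,-0.3,0,0,0,0,0]]]' >/dev/null;python3 -c "from h import *; st()"
python3 -m crank '[[[0,-0.3,0,0,0,0,0],[0,-0.3,0,0,0,0,0],[0,-0.3,0,0,0,0,0],[0,-0.3,0,0,0,0,0],[0,-0.3,0,0,0,0,0],[0,-0.3,0,0,0,0,0],[0,-0.3,0,0,0,0,0],[0,-0.3,0,0,0,0,0]]]' >/dev/null;python3 -c "from h import *; st()"
```

```text
t 7.5 case xyz [113.8   0.6 197.9] toolx deg 173.0 want 173.2 tz [ 0. -0. -1.] F [0.2 0.1 0.2] w -0.0
t 8.3 case xyz [ 55.2   1.3 196.3] toolx deg 173.1 want 173.2 tz [-0. -0. -1.] F [0.4 0.2 0.2] w -0.0
```

```bash

python3 -m crank '[[[0,-0.3,0,0,0,0,0],[0,-0.3,0,0,0,0,0],[0,-0.3,0,0,0,0,0],[0,-0.3,0,0,0,0,0],[0,-0.3,0,0,0,0,0],[0,-0.3,0,0,0,0,0],[0,0,0,0,0,0,0],[0,0,0,0,0,0,0]]]' >/dev/null;python3 - <<'E'
from h import *
st();cv2.imwrite("pics/side5.png",cv2.resize(capture("side")[145:335,185:425],None,fx=3,fy=3,interpolation=cv2.INTER_CUBIC))
E
```

```text
t 9.1 case xyz [ 10.7   1.4 196.3] toolx deg 173.1 want 173.2 tz [ 0.  0. -1.] F [-0.3 -0.4 -0.8] w -0.0
```

View pics/side5.png

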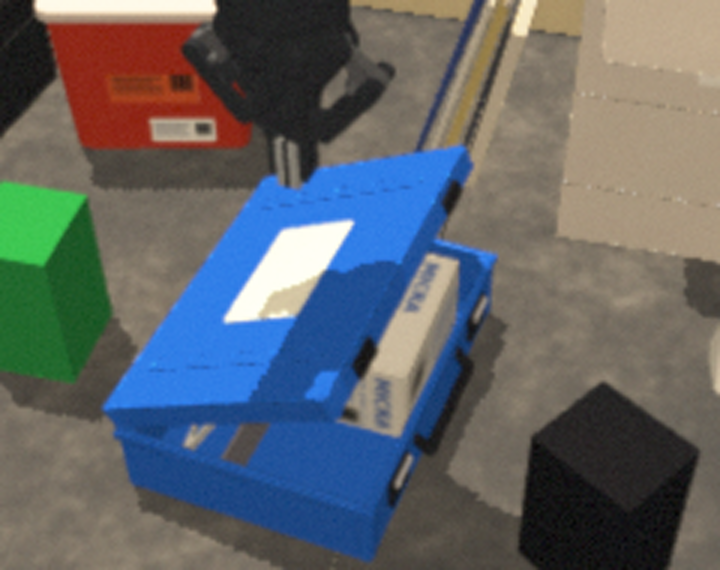

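The lid has left the fingers and is falling shut. I'll lift clear, then look once more with two cameras.

```bash

python3 -m crank '[[[0,0.3,-1,0,0,0,0],[0,0.5,-1,0,0,0,0],[0,1,-1,0,0,0,0],[0,1,-1,0,0,0,0],[0,1,-1,0,0,0,0],[0,1,0,0,0,0,0],[0,1,0,0,0,0,0],[0,1,0,0,0,0,0]]]' >/dev/null;python3 - <<'E'
from h import *
st();D=camera_model("side");S=camera_model("scene")
a=capture("side");s=capture("scene")
for nm,im,m in(("d",a,D),("s",s,S)):
    for x,y,z in[(-88,123,78),(-88,-123,78),(88,123,78),(88,-123,78),(-88,123,58),(-88,-123,58)]:
        w=C+x*XH+y*YH;u,v=proj(m,[*w,z]);print(nm,x,y,z,np.round([u,v],1));cv2.circle(im,(int(round(u)),int(round(v))),1,(0,0,255),-1)
o=np.hstack([cv2.resize(a[190:335,205:365],(400,362),interpolation=cv2.INTER_CUBIC),cv2.resize(s[200:345,210:370],(400,362),interpolation=cv2.INTER_CUBIC)])
cv2.imwrite("pics/fin.png",o)
E
```

```text
t 9.95 case xyz [182.2   1.3 321.4] toolx deg 173.1 want 173.2 tz [ 0.  0. -1.] F [-0.3 -0.2  0.7] w 0.0
d -88 123 78 [308.7 308.6]
d -88 -123 78 [349.8 222.9]
d 88 123 78 [222.7 282. ]
d 88 -123 78 [276.1 204.4]
d -88 123 58 [308.8 315.2]
d -88 -123 58 [349.3 229.6]
s -88 123 78 [369.9 240.3]
s -88 -123 78 [257.8 213.7]
s 88 123 78 [349.  311.8]
s 88 -123 78 [228.6 280.9]
s -88 123 58 [369.1 245.8]
s -88 -123 58 [258.4 219.4]
```

View pics/fin.png

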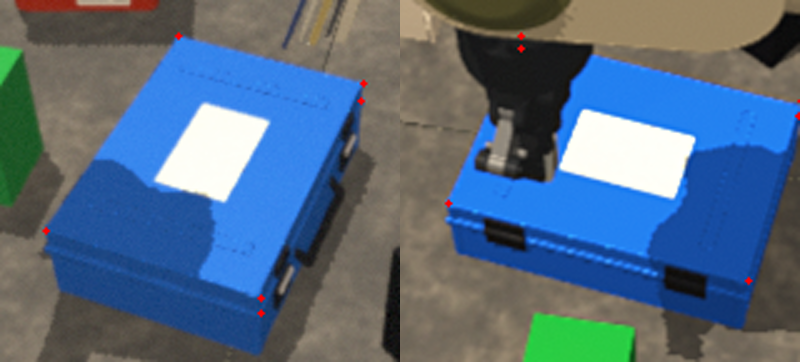

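The lid outline matches the predicted shut corners in both views to about a pixel: side (308,308) and (350,223), scene (349,312) and (229,281). The robot is touching nothing.

```bash
python3 -c "
from h import *
st();print(finish_job())"
```

```text
t 10.05 case xyz [183.5   1.6 321. ] toolx deg 173.3 want 173.2 tz [-0.  0. -1.] F [ 0.4  0.4 -0.1] w -0.0
the job is handed in; nothing more can be done
None
```

The carton was tipped flat towards the empty end and the lid pushed shut, with no gripping or lifting, and the job was handed in at about 10 s; I judged the lid shut from the two camera views (within about a pixel), without pressing on it to check.

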